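# Set the pack charger and start it

### The job

Set up the battery charger on the bench for the truck's pack: first slide the selector grip fully home to the end of its track beside the display window. Then press the keys one at a time, each fully down and let up again, in this order: the round key, the square key, the long bar key. Leave the cross-shaped key alone and the other things on the bench and charger where they are.

Things in the scene. Friction and masses are not known exactly. Their poses are not given: they have to be found in the camera images.
- charger: battery charging station, black box 210 mm (its x) x 300 mm (its y) x 55 mm tall, fixed to the bench. Origin: centre of its underside; x points from its front to its back, y to the left seen from the front; flat deck at 55 mm. A row of four keys runs along the deck's front edge; behind it are the selector's track (right half) and a flat dark glass display window (left half)
- selector (a joint): the selector's travel along its straight aluminium track, in m: 0 at the end away from the display, 0.080 at the end stop beside the display. It slides in the charger's +y direction with about 1.5 N of friction and stays where it is left
- selector_top (a point): centre of the top of the selector's grip: a white upright fin 24 mm (charger's x) by 14 mm (charger's y) and 26 mm tall above a foot of 28 x 20 mm; the top is 36 mm above the deck. The point moves with the grip and has the charger's axes. It is 52 mm behind the charger's centre line
- round_key_top (a point): centre of the top of the round key's white cap (round, 32 mm across); at rest it is 14 mm above the deck and 11 mm above its own flat 50 mm square grey bezel; the axes are the charger's. The four keys stand in one row 50 mm in front of the charger's centre line, 58 mm apart, in an order that changes
- round_key (a joint): how far the round key is pressed, in m: 0 up, 0.006 at the bottom; the spring takes about 4.5 N at the bottom and lifts the key again
- square_key_top (a point): centre of the top of the square key's white cap (square, 30 x 30 mm); at rest it is 14 mm above the deck and 11 mm above its own flat 50 mm square grey bezel; the axes are the charger's. The four keys stand in one row 50 mm in front of the charger's centre line, 58 mm apart, in an order that changes
- square_key (a joint): how far the square key is pressed, in m: 0 up, 0.006 at the bottom; the spring takes about 4.5 N at the bottom and lifts the key again
- bar_key_top (a point): centre of the top of the bar key's white cap (a narrow bar, 16 mm (charger's x) by 44 mm (charger's y)); at rest it is 14 mm above the deck and 11 mm above its own flat 50 mm square grey bezel; the axes are the charger's. The four keys stand in one row 50 mm in front of the charger's centre line, 58 mm apart, in an order that changes
- bar_key (a joint): how far the bar key is pressed, in m: 0 up, 0.006 at the bottom; the spring takes about 4.5 N at the bottom and lifts the key again
- cross_key_top (a point): centre of the top of the cross key's white cap (a plus-shaped cross, 38 mm across with arms 12 mm wide); at rest it is 14 mm above the deck and 11 mm above its own flat 50 mm square grey bezel; the axes are the charger's. The four keys stand in one row 50 mm in front of the charger's centre line, 58 mm apart, in an order that changes
- cross_key (a joint): how far the cross key is pressed, in m: 0 up, 0.006 at the bottom; the spring takes about 4.5 N at the bottom and lifts the key again
- battery: blue battery pack, 138 x 46 x 25 mm, with a yellow plug end. Loose bystander, origin under its centre
- tyre: black rubber model-truck tyre lying flat, 96 mm across, 40 mm tall. Loose bystander, origin under its centre
- screwdriver: screwdriver lying on the bench right of the charger. Loose bystander, origin under its centre
- carton: white carton, 70 x 100 x 50 mm. Loose bystander, origin under its centre
- hub: small aluminium wheel hub, 28 mm across, 18 mm tall, standing on the charger's deck at its left edge. Loose bystander, origin under its centre
- glue: small glue bottle, 36 mm across, 100 mm tall, behind the charger. Loose bystander, origin under its centre
- screw_pot: steel bowl, 60 mm across, 35 mm tall. Loose bystander, origin under its centre

How it is judged:
On the way, in this order (a step that is already met when the one before it is completed fails the run):
1. the selector is fully home beside the display (within 4 mm of its stop) (value of joint selector above 0.076 m and value of joint each of round_key, square_key, bar_key, cross_key below 0.002 m), for 0.2 s.
2. the round key is pressed down (at least 4.5 of 6 mm), the other keys up (value of joint selector above 0.076 m and value of joint round_key above 0.0045 m and value of joint each of square_key, bar_key, cross_key below 0.002 m), for 0.05 s.
3. the square key is pressed down (at least 4.5 of 6 mm), the other keys up (value of joint selector above 0.076 m and value of joint square_key above 0.0045 m and value of joint each of round_key, bar_key, cross_key below 0.002 m), for 0.05 s.
4. the bar key is pressed down (at least 4.5 of 6 mm), the other keys up (value of joint selector above 0.076 m and value of joint bar_key above 0.0045 m and value of joint each of round_key, square_key, cross_key below 0.002 m), for 0.05 s.
At the end, for the whole second after the job is handed in: The selector is within 4 mm of its end stop beside the display, all four keys are up again (less than 2 mm down), and the bystanders are within 50 mm of where they were (the hub on the charger within 20 mm) (all of step 1 and distance of each of battery, tyre, screwdriver, carton, glue, screw_pot from where it was at the start of the episode below 0.05 m and distance of hub from where it was at the start of the episode below 0.02 m); the robot touches nothing.
It fails at once if the cross key is pressed more than 3 mm (value of joint cross_key above 0.003 m).
It fails at once if two keys are pressed more than 3 mm at the same time (value of joint each of round_key, square_key above 0.003 m or value of joint each of round_key, bar_key above 0.003 m or value of joint each of round_key, cross_key above 0.003 m or value of joint each of square_key, bar_key above 0.003 m or value of joint each of square_key, cross_key above 0.003 m or value of joint each of bar_key, cross_key above 0.003 m).
It fails at once if a key is pressed more than 3 mm while the selector is not home (not (value of joint selector above 0.076 m) and value of joint any of round_key, square_key, bar_key, cross_key above 0.003 m).
It fails at once if a bystander is pushed more than 50 mm (the hub on the charger 20 mm) away (distance of any of battery, tyre, screwdriver, carton, glue, screw_pot from where it was at the start of the episode above 0.05 m or distance of hub from where it was at the start of the episode above 0.02 m).
It also fails if it takes over 51 s, if anything falls off the work surface, if the arm or the gripper's body presses on something with over 40 N, if the wrist force passes 120 N, or if a joint passes its speed limit or range.

### The arm

A 7-joint arm with a two-finger parallel gripper is mounted at the origin on the work surface. World frame = base frame: x ahead of the robot, y to its left, z up, the work surface at z = 0. Lengths are in m, angles in rad, forces in N, time in s.
With the tool pointing down it reaches from about 0.425 to 0.825 m from the base axis. Payload 3.6 kg.
Tool frame: the origin (TCP) lies where the fingers leave the gripper's body, on its centre line; the fingertips stand 73 mm ahead of it and the grasp point (between the pads) lies 54 mm ahead of it; z points along the fingers, y is the line along which they close (so a half turn about z gives the same grasp; the last joint's range is limited). The gripper opens to 85 mm and grips with 20 to 120 N. Pads are 22 mm wide; open, the fingers measure 114 mm over their backs; the gripper's body (76 mm by 85 mm) begins 54 mm behind the grasp point. The pads swing forward as they close: fully open they stand 13 mm farther back than shut.
Start: joints at [-1.161, 0.615, -0.013, 1.423, 0.008, 1.103, -0.04], TCP at [0.274, 0.589, 0.304] pointing down, gripper open.
Joint ranges: [-3.12, 3.12], [-0.3, 2.06], [-1.34, 1.32], [0.26, 2.42], [-1.36, 4.5], [0.01, 1.98], [-2.84, 2.84]. Speed limits (rad/s): [2.79, 2.79, 3.14, 3.14, 3.14, 3.14, 3.14].

### API

Orientations are given as a unit quaternion [x, y, z, w].
In Python, from station import arm, snapshot, camera_info, ticket gives the robot as it stands. Calls block until the motion is done:
- arm.movep(position, orientation): joint-space move of the TCP to a pose.
- arm.line_to(position, velocity=0.15, ori=None): straight line of the TCP; ori=None keeps the orientation; velocity is the mean speed in m/s.
- arm.move_j(angles): joint-space move.
- arm.move_gripper(opening, effort=None): opening from 0.0 (shut) to 1.0 (fully open); effort is the grip in N (None keeps the last); returns when the fingers have stopped.
- arm.pause(seconds).
- arm.ik(position, orientation): joint angles nearest the present ones, or None.
- snapshot(name): name is "side" or "top"; returns the picture (384x512x3 uint8, blue, green, red); there is no depth.
- camera_info(name): a dict with "fx", "fy", "cx", "cy" (pixels), "R" (3x3) and "t" (3): a world point X has camera coordinates R X + t. Camera axes: x right, y down, z forward; pixel columns grow to the right and rows downward; lengths in m; the calibration is good to about 2 mm. A picture is of the moment at which its call begins. camera_info takes no time and is no camera call.
A pose or a line that the arm cannot do raises arm.MotionError and nothing moves.
- ticket.finish_job(): hands the job in; it is judged then, once.
Readings, each from a call of its own:
- arm.read_time(): time.
- arm.read_joint_positions(): joint angles.
- arm.read_dq(): joint speeds.
- arm.read_effort(): joint torques, N m.
- arm.read_tool_pos(): TCP position.
- arm.read_eef_rot(): TCP orientation.
- arm.read_ft_force(): force on the tool from outside, world axes, zero at the start.
- arm.read_wrist_torque(): the same for the moment, N m.
- arm.read_opening(): opening from 0.0 (shut) to 1.0 (fully open).
- arm.read_finger_force(): force on a finger pad.
Only numpy, scipy, OpenCV 4.12 (cv2) and the standard library are available. Lean on these libraries where they do the work, as an engineer would, in place of code of your own. Each camera call takes 0.05 s, during which the arm holds its last target. There are 200 camera calls.

## Working session

There is one attempt and no reset: what is moved stays moved. The work goes in short steps, each a Python script; the robot and the scene stay as the last script left them, time stands still between calls to the robot, and variables do not carry over. Pictures are saved under pics/ and viewed, at most 10 in all, crops included, and the job is handed in when it is done.

```bash
mkdir -p pics; python3 - <<'E'
from station import *
import cv2
for n in("top","side"):
    im=snapshot(n); cv2.imwrite(f"pics/{n}0.png",im); c=camera_info(n); print(n,{k:(v.round(4).tolist() if hasattr(v,'round') and hasattr(v,'tolist') else v) for k,v in c.items()})
print(arm.read_eef_rot(),arm.read_tool_pos())
E
```

```text
top {'fx': 355.6387109343672, 'fy': 355.6387109343672, 'cx': 251.2881279086746, 'cy': 194.87652278842424, 'R': [[-0.0001, -0.9998, 0.0198], [-0.9959, -0.0017, -0.0903], [0.0903, -0.0197, -0.9957]], 't': [0.0202, 0.5789, 0.7894]}
side {'fx': 434.168934849445, 'fy': 434.168934849445, 'cx': 259.464389673622, 'cy': 191.4354608011395, 'R': [[0.9862, -0.165, 0.013], [-0.1063, -0.6915, -0.7145], [0.1269, 0.7033, -0.6995]], 't': [-0.575, 0.1324, 1.0169]}
[ 2.16135568e-01  9.76362646e-01 -1.15569398e-03 -2.52515357e-04] [0.27414092 0.58877667 0.30283515]
```

View pics/top0.png

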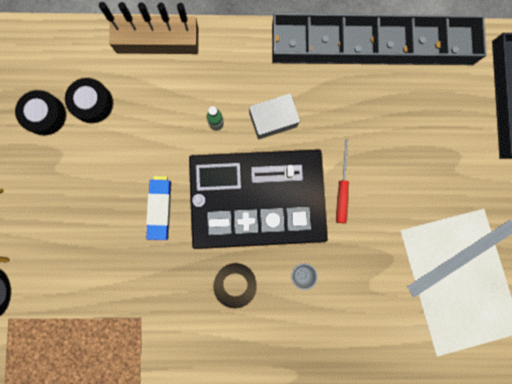

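View pics/side0.png

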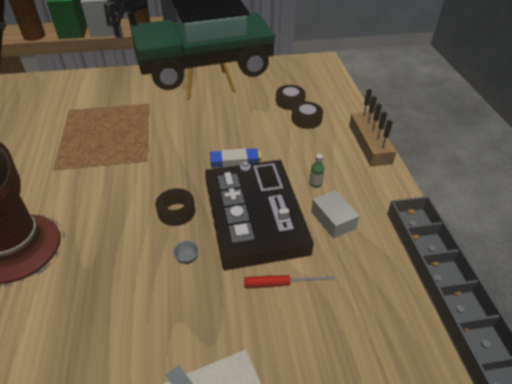

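The top view shows the keys from left to right as bar (219,222), cross (246,221), round (273,219) and square (299,218). The selector is near (291,172). I'll enlarge both views.

```bash
python3 - <<'E'
import cv2
a=cv2.imread("pics/top0.png")[140:260,180:340]; cv2.imwrite("pics/topc.png",cv2.resize(a,None,fx=5,fy=5,interpolation=cv2.INTER_CUBIC))
a=cv2.imread("pics/side0.png")[150:270,195:355]; cv2.imwrite("pics/sidec.png",cv2.resize(a,None,fx=5,fy=5,interpolation=cv2.INTER_CUBIC))
E
```

```text
(no output)
```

View pics/topc.png

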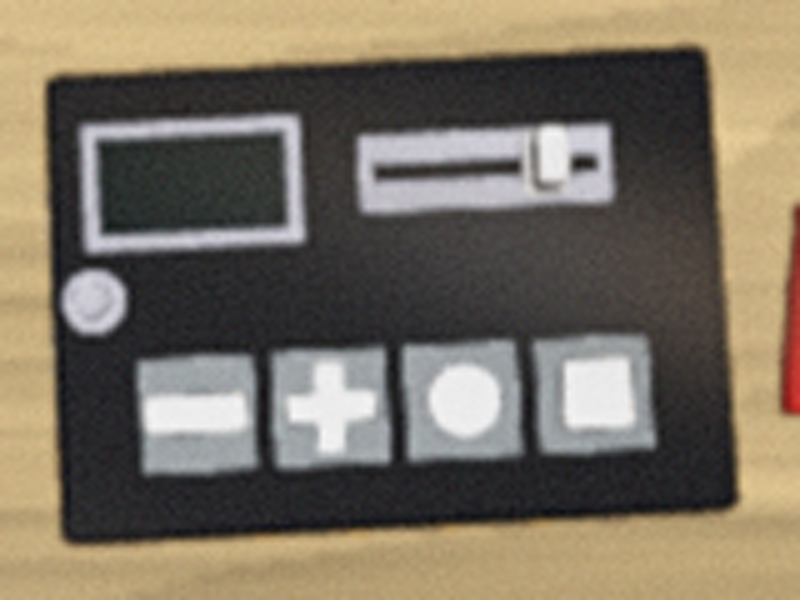

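View pics/sidec.png

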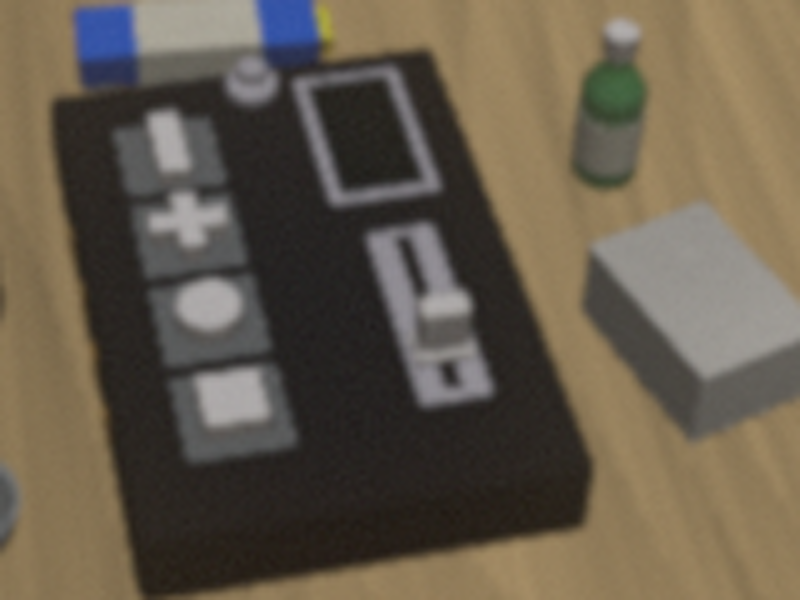

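Both crops agree on the key order and show the selector about 25 mm from the far end of its track. Next I'll fit the charger pose to both cameras.

```bash
cat > h.py <<'E'
import numpy as np
from station import *
from scipy.optimize import least_squares
def px(u,o): return (np.array(u)+.5)/5-.5+np.array(o)
def proj(n,X):
    c=camera_info(n); p=np.array(c["R"])@X+np.array(c["t"]); return np.array([c["fx"]*p[0]/p[2]+c["cx"],c["fy"]*p[1]/p[2]+c["cy"]])
def ray(n,uv,z):
    c=camera_info(n); R=np.array(c["R"]); C=-R.T@np.array(c["t"]); d=R.T@np.array([(uv[0]-c["cx"])/c["fx"],(uv[1]-c["cy"])/c["fy"],1]); return C+d*(z-C[2])/d[2]
def W(p,X): # charger -> world
    c,s=np.cos(p[2]),np.sin(p[2]); return np.array([p[0]+c*X[0]-s*X[1],p[1]+s*X[0]+c*X[1],X[2]])
E
python3 - <<'E'
from h import *
T=[(195,413),(331,405),(465,400),(599,393)]; S=[(169,141),(189,219),(208,305),(234,398)]
obs={"top":[px(u,(180,140)) for u in T+[(551,152)]],"side":[px(u,(195,150)) for u in S+[(445,305)]]}
def pts(p): return [W(p,np.array([-.05,y,.069])) for y in (.087,.029,-.029,-.087)]+[W(p,np.array([.052,p[3],.091]))]
for cams in (["top"],["side"],["top","side"]):
    f=lambda p:np.concatenate([proj(n,X)-o for n in cams for X,o in zip(pts(p),obs[n])])
    r=least_squares(f,[.52,0,0,-.05]); print(cams,r.x.round(4),r.fun.reshape(-1,2).round(2).tolist())
p=r.x
for u in [(48,78),(706,48),(736,508),(66,543)]: print("corner",ray("top",px(u,(180,140)),.055).round(3))
for a in (1,-1):
  for b in (1,-1): print(W(p,[a*.105,b*.15,.055]).round(3))
c,s=np.cos(p[2]),np.sin(p[2])
for n,u in (("slotL",(375,172)),("slotR",(598,162)),("plateL",(360,175)),("plateR",(612,163)),("winR",(300,180)),("hub",(94,300))):
  w=ray("top",px(u,(180,140)),.057 if n!="hub" else .073); d=w[:2]-p[:2]; print(n,"charger",(c*d[0]+s*d[1]).round(4),(-s*d[0]+c*d[1]).round(4))
for X in pts(p):print(X.round(4))
E
```

```text
['top'] [ 0.5703  0.0071  0.0505 -0.0698] [[0.22, -0.08], [-0.06, 0.17], [-0.04, -0.19], [-0.12, -0.13], [0.01, 0.23]]
['side'] [ 0.5719  0.0063  0.0508 -0.071 ] [[-0.04, -0.02], [-0.11, 0.17], [0.33, 0.02], [-0.27, -0.13], [0.09, -0.03]]
['top', 'side'] [ 0.571   0.0068  0.0513 -0.0703] [[0.34, -0.38], [0.06, -0.16], [0.07, -0.53], [-0.01, -0.5], [0.35, -0.14], [-0.41, -0.12], [-0.48, 0.06], [-0.05, -0.11], [-0.66, -0.26], [-0.39, -0.39]]
corner [0.665 0.159 0.055]
corner [ 0.68  -0.135  0.055]
corner [ 0.474 -0.144  0.055]
corner [0.46  0.148 0.055]
[0.668 0.162 0.055]
[ 0.684 -0.138  0.055]
[0.458 0.151 0.055]
[ 0.474 -0.148  0.055]
slotL charger 0.0518 0.0044
slotR charger 0.0515 -0.0949
plateL charger 0.0508 0.0112
plateR charger 0.0508 -0.1011
winR charger 0.0499 0.0378
hub charger -0.0002 0.1287
[0.5166 0.0912 0.069 ]
[0.5196 0.0332 0.069 ]
[ 0.5226 -0.0247  0.069 ]
[ 0.5256 -0.0826  0.069 ]
[ 0.6266 -0.0607  0.091 ]
```

The fit holds up: the cameras agree within about 2 mm, the corners and key row match, and the slot puts the grip's home at charger y ≈ -0.005. Next I'll push the selector with shut fingers, watching the force.

```bash
cat >> h.py <<'E'
P=np.array([.571,.0068,.0513])
def quat(k):
    a=(np.pi/2+P[2]+k*np.pi)/2; return [float(np.cos(a)),float(np.sin(a)),0.,0.]
def at(x,y,ztip): return W(P,[x,y,ztip+.073]).tolist()
E
python3 - <<'E'
from h import *
import cv2
q=min((quat(k) for k in (0,1)),key=lambda q:(lambda j:9 if j is None else abs(j[6]))(arm.ik(at(.052,-.107,.18),q)))
print(q,arm.ik(at(.052,-.107,.18),q))
arm.move_gripper(0.0)
arm.movep(at(.052,-.107,.18),q)
arm.line_to(at(.052,-.107,.070),.12)
f0=np.array(arm.read_ft_force()); ey=np.array([-np.sin(P[2]),np.cos(P[2]),0])
print("z check",arm.read_tool_pos(),f0)
y=-.107; log=[]
while y<-.010:
    y+=.003 if y<-.034 else .0015
    arm.line_to(at(.052,y,.070),.06)
    f=(np.array(arm.read_ft_force())-f0); log.append((round(y,4),round(float(f@ey),1)))
    if -f@ey>6: break
print(log); print(arm.read_time(),arm.read_tool_pos())
im=snapshot("side")[150:270,195:355]; cv2.imwrite("pics/s1.png",cv2.resize(im,None,fx=5,fy=5,interpolation=cv2.INTER_CUBIC))
E
```

```text
[0.6887388830278531, 0.7250094833900762, 0.0, 0.0] [-0.0949793   0.66429033  0.37238533  1.53979186 -0.27182014  0.98895488
  0.40668043]
z check [ 0.62900642 -0.09760004  0.1438711 ] [ 1.49767297 -0.4948701  -0.201985  ]
[(-0.104, 2.0), (-0.101, 0.8), (-0.098, 0.2), (-0.095, 0.6), (-0.092, 0.8), (-0.089, 1.3), (-0.086, -0.1), (-0.083, -0.2), (-0.08, 0.1), (-0.077, 0.1), (-0.074, 0.1), (-0.071, -0.3), (-0.068, 0.0), (-0.065, 1.1), (-0.062, 0.4), (-0.059, -1.1), (-0.056, 0.6), (-0.053, 0.8), (-0.05, -0.7), (-0.047, -0.1), (-0.044, 0.1), (-0.041, 0.2), (-0.038, -0.8), (-0.035, 1.0), (-0.032, 0.2), (-0.0305, -0.4), (-0.029, -1.8), (-0.0275, -0.2), (-0.026, 0.5), (-0.0245, 0.3), (-0.023, -0.5), (-0.0215, -2.7), (-0.02, -4.7), (-0.0185, -6.6)]
13.1667 [ 0.62399088 -0.01257044  0.14310553]
```

View pics/s1.png

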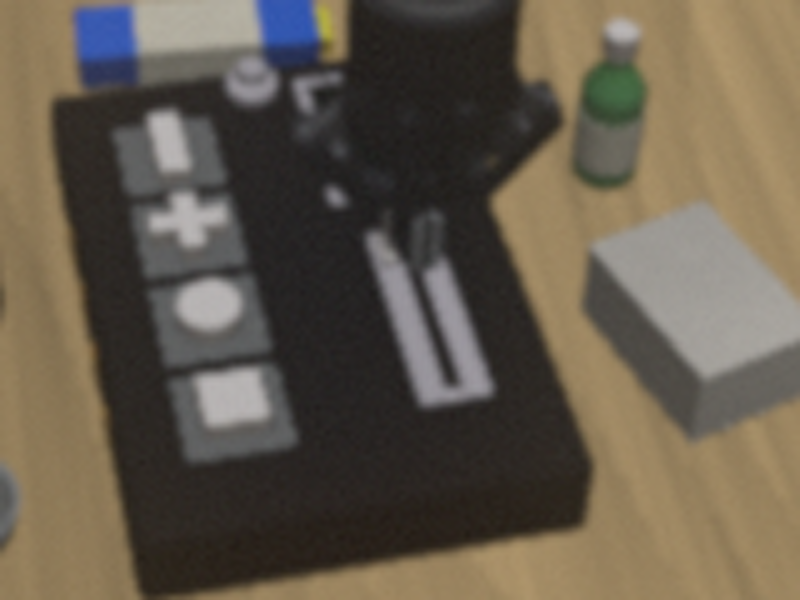

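The grip has left its old place and the slot behind it is clear. Force rose steadily from y ≈ -0.0215, where the end stop was expected. I'll retreat, confirm the position by picture, then press the round key.

```bash
python3 - <<'E'
from h import *
import cv2
arm.line_to(at(.052,-.045,.070),.1)
arm.line_to(at(.052,-.06,.13),.15)
arm.line_to(at(-.05,-.029,.10),.15)
for n,(r,c) in {"side":(150,195),"top":(140,180)}.items():
    cv2.imwrite(f"pics/{n}2.png",snapshot(n))
a=cv2.imread("pics/side2.png")[150:230,225:325]; b=cv2.imread("pics/top2.png")[140:220,230:330]
cv2.imwrite("pics/c2.png",cv2.resize(np.hstack([a,b]),None,fx=4,fy=4,interpolation=cv2.INTER_CUBIC))
print("expected home px",[proj(n,W(P,[.052,-.005,.091])).round(1) for n in("side","top")], arm.read_time(),arm.read_tool_pos(),at(-.05,-.029,.10))
E
```

```text
expected home px [array([276.3, 190.6]), array([259.5, 171.3])] 15.1833 [ 0.52368304 -0.02500761  0.17312819] [0.5225528253808533, -0.024725723963486088, 0.173]
```

View pics/c2.png

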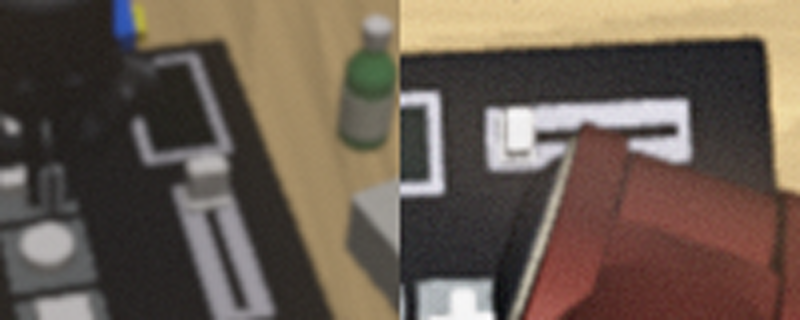

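The selector top is at side (276.6,191) and top (260,172), within 1 px of its predicted home. The fingertips are above the round key, so I'll press the three keys in order with force feedback.

```bash
python3 - <<'E'
from h import *
def press(name,y):
    arm.line_to(at(-.05,y,.10),.15); arm.line_to(at(-.05,y,.074),.1); arm.pause(.2)
    f0=arm.read_ft_force()[2]; z=.074; log=[]
    while z>.0555:
        z-=.0015; arm.line_to(at(-.05,y,z),.05)
        f=np.mean([arm.read_ft_force()[2] for _ in range(3)])-f0; log.append((round(z,4),round(float(arm.read_tool_pos()[2]-.073),4),round(float(f),1)))
        if f>10: break
    arm.pause(.2); print(name,arm.read_ft_force()[2]-f0,log[-8:])
    arm.line_to(at(-.05,y,.10),.12); print(arm.read_time())
press("round",-.029); press("square",-.087); press("bar",.087)
E
```

```text
round 17.975272941535007 [(0.071, 0.0709, 0.5), (0.0695, 0.0694, 0.4), (0.068, 0.0681, 1.2), (0.0665, 0.0666, 3.1), (0.065, 0.0651, 3.2), (0.0635, 0.0636, 4.1), (0.062, 0.0627, 8.6), (0.0605, 0.0624, 18.8)]
18.975
square 16.59731776003718 [(0.071, 0.0709, 0.6), (0.0695, 0.0694, -0.3), (0.068, 0.0681, 1.6), (0.0665, 0.0666, 2.9), (0.065, 0.0651, 3.6), (0.0635, 0.0636, 4.4), (0.062, 0.0627, 8.4), (0.0605, 0.0625, 17.9)]
23.05
bar 17.231624870736894 [(0.071, 0.0709, -0.9), (0.0695, 0.0694, 0.4), (0.068, 0.0681, 2.4), (0.0665, 0.0666, 2.7), (0.065, 0.0651, 2.9), (0.0635, 0.0636, 3.6), (0.062, 0.0627, 8.3), (0.0605, 0.0625, 18.3)]
27.9
```

All three keys hit bottom, with contact at 0.069 and the hard stop at 0.0627. I'll raise the arm clear, check with one last picture and hand in.

```bash
python3 - <<'E'
from h import *
import cv2
arm.line_to(at(-.05,.087,.2),.15)
arm.movep([0.274,0.589,0.304],[0.2161,0.9764,0,0]); 
a=snapshot("top")[130:300,130:360]; cv2.imwrite("pics/end.png",cv2.resize(a,None,fx=3,fy=3))
print(arm.read_time())
E
```

```text
30.7667
```

View pics/end.png

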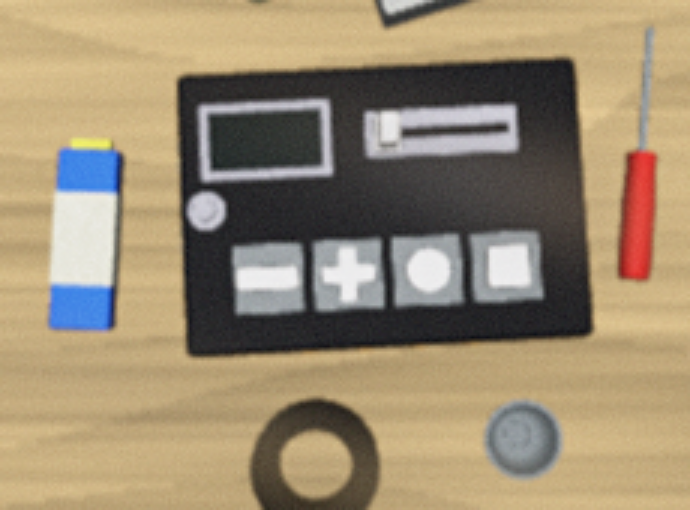

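The selector is home at crop (388,128), the keys are up, and the bystanders in view haven't moved.

```bash
python3 -c "
from station import *
print(ticket.finish_job())"
```

```text
the job is handed in; nothing more can be done
None
```

I slid the selector home, pressed the round, square and bar keys in that order, left the cross key alone, and handed the job in at about 31 s; no verdict was returned.

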